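# Hang the pail on the spring balance

## Task

Weigh the lidded pail: raise its folded bail fully upright while the pail stays standing in its place, then lift the pail by the bail without tipping it and hang it on the balance's two-pronged hook, the bail's wire lying in the valleys of both prongs. Let the sprung hook take the weight gently and let go only when it carries the whole pail, no more and no less, so that the pail neither drops nor springs up nor swings, and do not press hard on the balance. Leave the things standing around alone.

Things in the scene. Friction and masses are not known exactly. Their poses are not given: they have to be found in the camera images.
- pail: Round lidded plain steel pail, 79 mm high, 70 mm wide at the foot, 87 at the lid; weight unknown (0.32 to 0.82 kg in all). Origin: centre of its underside; z up. Its bail turns on two pins along its y axis, 64 mm above the underside, and is folded to the pail's -x side (roughly the robot's left).
- bail (a joint): Bail angle, rad: 0 upright, positive folded to the pail's -x; stops at 1.3 and -1.3. Folded (1.1 to 1.3 at the start) it sticks out beside the pail, 15 to 27 degrees above level. The hinge is slightly stiff (about 0.013 N m): the bail stays roughly where it is left. Lifted by a bail that leans, the pail hangs beside the grip and swings when let go.
- bail_grip (a point): Centre of the bail's black grip sleeve (12 mm thick, 44 mm long, along the pail's y) on the middle of its top bar, 78 mm from the hinge axis: 142 mm above the underside when upright. The bar is 6 mm steel wire, straight for 84 mm; the legs run down at y = +-52 mm; upright, 57 mm are free between sleeve and lid.
- balance: Fixed spring balance: white base 185 x 120 x 14 mm, white post 150 mm high standing 98 mm to +x, and a sprung plunger out of the post that carries a steel hook of two parallel prongs pointing to -x (roughly the robot's left). Origin: on the worktop below the seat; z up. A tall cabinet (to the robot's far right, beyond the worktop's end) and an ice maker stand near: keep the arm clear.
- seat (a point): Where the bail bar's centre lies when it just touches the floors of the unloaded hook's valleys, midway between the prongs, 245 mm over the worktop; the wire lies along y, the sleeve between the prongs. Axes as the balance's; fixed to its frame: does not follow the hook down.
- prong_left (a point): Seat point of the prong at +y: prongs 8 mm thick at y = +-34 mm, 60 mm free between them, tips 22 mm in front of the seat point and 15 mm above it. V-shaped valley 12 mm wide at the floor, 30 at the mouth; behind, the prongs run level 60 mm to the plunger, top 7 mm above the seat point. Does not follow the hook.
- prong_right (a point): Seat point of the prong at -y; as the other. Both prongs are one piece with the plunger: unloaded they stand still; beyond 1.5 N of load they sink 10 mm per newton, lightly damped (they bounce if loaded or freed suddenly), to a hard stop at 80 mm. The point is fixed to the frame: it does not follow the hook.
- salt: Bystander: salt shaker, 44 mm wide, 90 mm high, origin under its centre.
- cup: Bystander: espresso cup, 59 x 84 mm, 56 mm high, origin under its centre.
- tin: Bystander: small food tin, 57 mm wide, 72 mm high, origin under its centre.

How it is judged:
By the outcome, as a careful person would: the job done as asked, in the order asked, and still so for the second after the job is handed in, with the robot touching nothing.
It also fails if it takes over 72 s, if anything falls off the work surface, if the arm or the gripper's body presses on something with over 40 N, if the wrist force passes 120 N, or if a joint passes its speed limit or range.

## Robot

A 7-joint arm with a two-finger parallel gripper is mounted at the origin on a cart in front of the work surface, level with it; the furniture and walls round the work are solid. World frame = base frame: x ahead of the robot, y to its left, z up, the work surface at z = 0. Lengths are in m, angles in rad, forces in N, time in s.
With the tool pointing down it reaches from about 0.425 to 0.8 m from the base axis. Payload 8.3 kg.
Tool frame: the origin (TCP) lies midway between the tips of the shut fingers; the grasp point (between the pads) lies 19 mm behind it; z points along the fingers, y is the line along which they close (so a half turn about z gives the same grasp; the last joint's range is limited). The gripper opens to 85 mm and grips with 20 to 120 N. Pads are 22 mm wide; open, the fingers measure 114 mm over their backs; the gripper's body (76 mm by 85 mm) begins 54 mm behind the grasp point. The pads swing forward as they close: fully open they stand 13 mm farther back than shut.
Start: joints at [1.189, 0.383, 0.016, 1.37, -0.006, 1.388, -0.046], TCP at [0.196, -0.593, 0.231] pointing down, gripper open.
Joint ranges: [-2.95, 2.95], [-0.25, 2.06], [-1.52, 1.56], [0.18, 2.33], [-1.44, 4.58], [0.02, 2.06], [-3.01, 3.01]. Speed limits (rad/s): [2.39, 2.39, 3.01, 3.01, 3.14, 3.14, 3.14].

## Interface

Orientations are given as [roll, pitch, yaw] about the fixed x, y, z axes, in that order (R = Rz(yaw) Ry(pitch) Rx(roll)).
In Python, from rig import read_state, capture, camera_model, job_done gives the robot as it stands. The module is installed in compiled form; this text tells all that it offers.
- The arm moves only by the tool arm_command, never from a script. Its argument "motion" is a list of rows, each a list of 3 entries, a list of its own where there are three numbers: the closure, from 0 (fully open) to 1 (shut), then the shift along the tool's x, y, z in units of 40 mm (1.0 is 40 mm), then the turn about the tool's z in units of 6 degrees (1.0 is 6 degrees). A call has 1 to 10 rows; each row is the pose to reach, as a shift and turn from the pose commanded when the call began, along the tool's axes at that moment; what a row does not reach only later rows make up. A row lasts 1/10 s, in which the tool goes at most 50 mm and 8.59 degrees, less where a joint would pass 70% of its speed; a pose out of reach is approached as far as the arm can. A call with a gripper value outside its range is refused whole. The fingers move at their own pace and stop on an object; "newtons" is the grip in N (left out, the last holds). Time passes only in rows, so rows that repeat a pose let the fingers close. It gives the time, the measured TCP pose, the force, the opening and the grip force at its end, in the units of the state.
- read_state(): the state, without advancing time (a new reading comes with each control period).
- capture(name): name is "scene" or "top" or "wrist"; returns the picture (480x640x3 uint8, red, green, blue); there is no depth.
- camera_model(name): a dict with "mtx" (3x3 intrinsics, pixels), "D" ([k1, k2, p1, p2, k3] as OpenCV has them; the pictures are not rectified), "pose" (4x4, takes a point from camera to world coordinates). Camera axes: x right, y down, z forward; pixel columns grow to the right and rows downward; lengths in m; the calibration is good to about 2 mm. A picture is of the moment at which its call begins: read the wrist's pose just before it. camera_model takes no time and is no camera call; for the wrist camera it gives the pose at the moment of the call.
- job_done(): hands the job in; it is judged then, once.
The state is a dict: "time": time; "qpos": joint angles; "dq": joint speeds; "joint_torque": joint torques, N m; "tool_pos": TCP position; "tcp_rot": TCP orientation; "force": force on the tool from outside, world axes, zero at the start; "ft_torque": the same for the moment, N m; "gripper_width": finger opening in m; "finger_force": force on a finger pad.
Only numpy, scipy, OpenCV 4.12 (cv2) and the standard library are available. Lean on these libraries where they do the work, as an engineer would, in place of code of your own. Each camera call takes 0.05 s, during which the arm holds its last target. There are 200 camera calls.

## Working session

There is one attempt and no reset: what is moved stays moved. The work goes in short steps, Python scripts to look and compute and a tool call to move; the robot and the scene stay as the last step left them, time stands still between calls to the robot, and variables do not carry over. Pictures are saved under pics/ and viewed, at most 10 in all, crops included, and the job is handed in when it is done.

Besides the shell and the picture viewer there is one more tool, called after ">>>" by a JSON object that holds its "op" and its "data", one argument or row to a line. arm_command: Moves the arm, as the interface text tells. Its arguments: {"type":"object","properties":{"motion":{"type":"array"},"newtons":{"type":"number"}},"required":["motion"]}

```bash
mkdir -p pics; python3 - <<'E'
from rig import *
import cv2,numpy as np
s=read_state();print(s)
a=capture("scene");b=capture("top")
cv2.imwrite("pics/a.png",a[...,::-1]);cv2.imwrite("pics/b.png",b[...,::-1])
for n in("scene","top"):
    m=camera_model(n);print(n,np.round(m["mtx"],1).tolist(),np.round(m["D"],3),np.round(m["pose"],3).tolist())
E
```

```text
{'time': 0.0, 'qpos': array([ 1.18912397,  0.38424554,  0.01637927,  1.37115644, -0.00630125,
        1.3882157 , -0.04651076]), 'dq': array([-0.00026706, -0.00068865,  0.00029828, -0.0006737 ,  0.00022121,
       -0.00069434, -0.0009777 ]), 'joint_torque': array([ 6.42285322e-04, -6.27589560e+01,  8.44393931e-01, -3.71819401e+01,
        1.64696557e-02,  1.41444197e-02, -7.54861117e-05]), 'tool_pos': array([ 0.19574713, -0.59301908,  0.23027328]), 'tcp_rot': array([-3.13961736e+00,  3.73292733e-05,  3.18820223e-01]), 'force': array([-0.81174228, -0.45466518,  0.40241354]), 'ft_torque': array([-0.02400386,  0.02296326,  0.01085327]), 'finger_force': 0.0, 'gripper_width': 0.08562314113023417}
scene [[562.4, 0.0, 317.3], [0.0, 562.4, 234.3], [0.0, 0.0, 1.0]] [0.015 0.    0.    0.    0.   ] [[-0.624, -0.319, 0.713, -0.267], [-0.781, 0.249, -0.572, 0.711], [0.005, -0.914, -0.405, 0.604], [0.0, 0.0, 0.0, 1.0]]
top [[476.6, 0.0, 321.1], [0.0, 476.6, 235.1], [0.0, 0.0, 1.0]] [0.016 0.    0.    0.    0.   ] [[0.091, -0.975, 0.201, 0.336], [-0.996, -0.09, 0.016, 0.091], [0.002, -0.202, -0.979, 0.985], [0.0, 0.0, 0.0, 1.0]]
```

View pics/a.png

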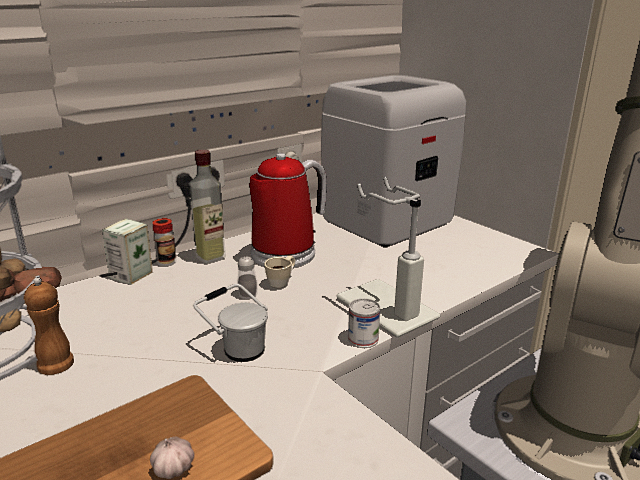

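View pics/b.png

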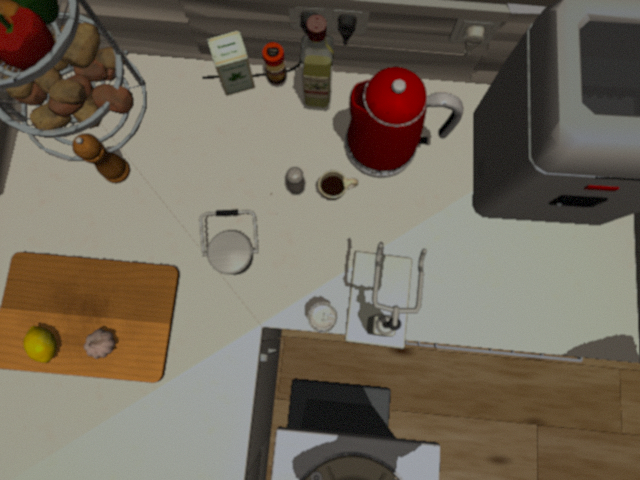

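The scene view shows the pail at (243,330) with its sleeve at (215,294), and the hook at (390,190). The top view shows the lid at (230,252), the sleeve at (228,212), and the prongs at about columns 379 and 421, pointing away from the robot. The line at column 349 is a shadow. I'll enlarge these areas.

```bash
cat > h.py <<'E'
import numpy as np,cv2
from rig import *
def ray(n,uv,m=None):
    m=m or camera_model(n);p=cv2.undistortPoints(np.float64([[uv]]),m["mtx"],np.float64(m["D"]))[0,0]
    T=np.array(m["pose"]);return T[:3,3],T[:3,:3]@np.array([p[0],p[1],1])
def plane(n,uv,z,m=None):
    o,d=ray(n,uv,m);return o+d*(z-o[2])/d[2]
def tri(*L):
    A=0;b=0;R=[]
    for n,uv in L:
        o,d=ray(n,uv);d=d/np.linalg.norm(d);P=np.eye(3)-np.outer(d,d);A=A+P;b=b+P@o;R.append((o,P))
    x=np.linalg.solve(A,b);return x,[np.linalg.norm(P@(x-o)) for o,P in R]
E
python3 - <<'E'
import cv2,numpy as np
from h import *
a=cv2.imread("pics/a.png");b=cv2.imread("pics/b.png")
c=lambda i,x,y:cv2.resize(i[y:y+75,x:x+100],None,fx=4,fy=4,interpolation=cv2.INTER_CUBIC)
cv2.imwrite("pics/c.png",np.vstack([np.hstack([c(b,185,200),c(b,345,235)]),np.hstack([c(a,180,282),c(a,350,165)])]))
# dark sleeve centroid
for n,i,(x,y,w,h) in(("top",b,(210,203,35,16)),("scene",a,(200,282,35,22))):
    g=i[y:y+h,x:x+w].max(2)<50
    k,l,st,ce=cv2.connectedComponentsWithStats(g.astype(np.uint8));j=1+np.argmax(st[1:,4]);print(n,st[j],ce[j]+[x,y])
E
```

```text
top [ 7  7 21  5 83] [226.84337349 212.44578313]
scene [  5   5  22  13 116] [215.88793103 293.07758621]
```

View pics/c.png

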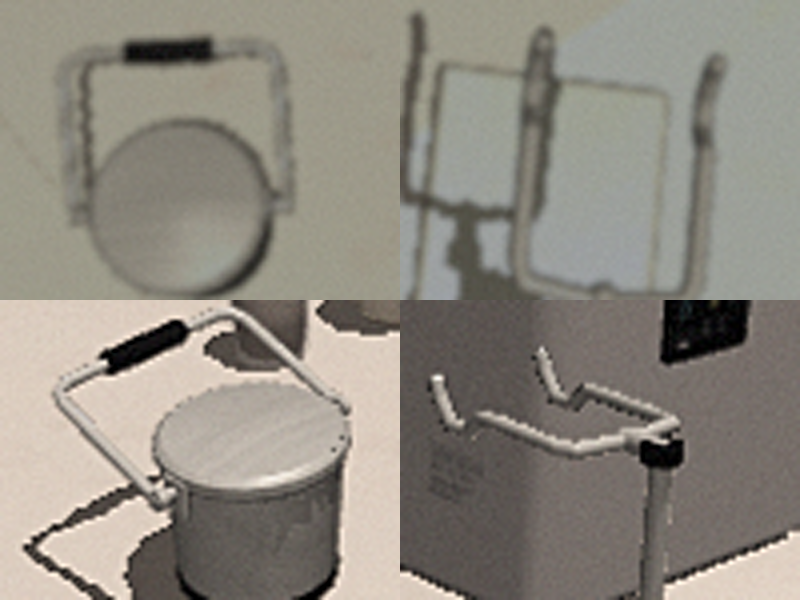

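The mosaic shows:
- **Hook, scene view:** prong tips at (358.8,184.3) and (385.3,177.5), valleys at about (365,197) and (392,191).
- **Hook, top view:** tips at (380.3,243.3) and (424,250).
- **Lid, top view:** centre at (230.5,251.8).

```bash
python3 - <<'E'
from h import *
r=lambda v:np.round(v,4)
gs,e=tri(("top",(226.8,212.4)),("scene",(215.9,293.1)));print("grip",r(gs),r(e))
lid=plane("top",(230.5,251.8),.079);print("lid",r(lid))
print("lid scene",r(plane("scene",(180+251/4,282+(437-300)/4),.079)))
L=plane("top",(185+75/4,200+216/4),.064);R=plane("top",(185+287/4,200+202/4),.064);print("pins",r(L),r(R),r((L+R)/2))
print("bar ends",r(plane("top",(185+125/4,200+52/4),gs[2])),r(plane("top",(185+212/4,200+46/4),gs[2])))
for n,s,t in(("A",(358.8,184.3),(380.3,243.3)),("B",(385.3,177.5),(424,250))):
    x,e=tri(("scene",s),("top",t));print("tip",n,r(x),r(e))
for n,s in(("A",(365,197)),("B",(392,191))):print("valley",n,r(plane("scene",s,.242)))
# rear corners top view z=.25: left (521,275), right (690,292)
for u in((345+121/4,235+270/4),(345+290/4,235+285/4)):print("rear",r(plane("top",u,.248)))
for u in((345+45/4,235+65/4),(345+265/4,235+95/4)):print("base corner",r(plane("top",u,.014)))
s=read_state();print(s["qpos"],camera_model("wrist")["pose"])
E
```

```text
grip [0.5492 0.2926 0.0868] [0. 0.]
lid [0.4741 0.277  0.079 ]
lid scene [0.4624 0.2894 0.079 ]
pins [0.4673 0.3315 0.064 ] [0.4836 0.2293 0.064 ] [0.4755 0.2804 0.064 ]
bar ends [0.5461 0.3128 0.0868] [0.553  0.2712 0.0868]
tip A [0.4813 0.0098 0.2559] [0.0009 0.0009]
tip B [ 0.4772 -0.0578  0.2569] [0.0003 0.0003]
valley A [0.4491 0.0219 0.242 ]
valley B [ 0.4417 -0.0421  0.242 ]
rear [0.3906 0.0112 0.248 ]
rear [ 0.3908 -0.0536  0.248 ]
base corner [0.5089 0.032  0.014 ]
base corner [ 0.5037 -0.082   0.014 ]
[ 1.18906293  0.38411834  0.01643439  1.37102808 -0.00630101  1.38821846
 -0.04652341] [[ 0.31350345 -0.90459597 -0.2888282   0.2700212 ]
 [-0.94958336 -0.29949772 -0.09269602 -0.569672  ]
 [-0.00265094  0.30332697 -0.95288285  0.37338546]
 [ 0.          0.          0.          1.        ]]
```

Checks against the given sizes:
- **Prong separation:** 67.7 mm against 68.
- **Bail angle:** about 1.27 rad.
- **Pail centre:** about (0.476, 0.280), with the pail's -x along heading 0.17 rad.
- **Seat:** about (0.456, -0.023), heading about -0.045 rad.

I'll go up first, then across above the hook.

>>> {"op": "arm_command", "data": {
  "motion": [
    [0,[0,0,-4.3],0],
    [0,[0,0,-4.3],0],
    [0,[0,0,-4.3],0],
    [0,[0,0,-4.3],0],
    [0,[11,-13.3,-4.3],-13.6],
    [0,[11,-13.3,-4.3],-13.6],
    [0,[11,-13.3,-4.3],-13.6],
    [0,[11,-13.3,-4.3],-13.6],
    [0,[11,-13.3,-4.3],-13.6],
    [0,[11,-13.3,-4.3],-13.6]
  ]
}}

```text
time: 1.1
tool_pos: [0.3053, -0.3119, 0.403]
tcp_rot: [-3.141, 0.0, 1.225]
force: [0.9, -0.4, 1.3]
gripper_width: 0.0856
finger_force: 0.0
```

>>> {"op": "arm_command", "data": {
  "motion": [
    [0,[8,1.1,0],-2.8],
    [0,[8,1.1,0],-2.8],
    [0,[8,1.1,0],-2.8],
    [0,[8,1.1,0],-2.8],
    [0,[8,1.1,0],-2.8],
    [0,[8,1.1,0],-2.8],
    [0,[8,1.1,0],-2.8],
    [0,[8,1.1,0],-2.8],
    [0,[8,1.1,0],-2.8],
    [0,[8,1.1,0],-2.8]
  ]
}}

```text
time: 2.1
tool_pos: [0.4563, -0.0303, 0.4031]
tcp_rot: [-3.141, 0.0, 1.51]
force: [0.5, -0.2, -0.3]
gripper_width: 0.0851
finger_force: 0.0
```

```bash
python3 - <<'E'
from h import *
import json
s=read_state();m=camera_model("wrist");w=capture("wrist");cv2.imwrite("pics/w1.png",w[...,::-1])
json.dump({k:np.array(m[k]).tolist() for k in m},open("w1.json","w"))
print(s["tool_pos"],s["tcp_rot"],s["qpos"],s["force"])
E
```

```text
[ 0.45628789 -0.0302772   0.4031075 ] [-3.14102018e+00  3.39741132e-04  1.50984163e+00] [ 0.62214935  0.0240898  -0.63428543  1.43104835  0.01467908  1.69172164
 -0.07119009] [ 0.47137727 -0.18894587 -0.30273544]
```

View pics/w1.png

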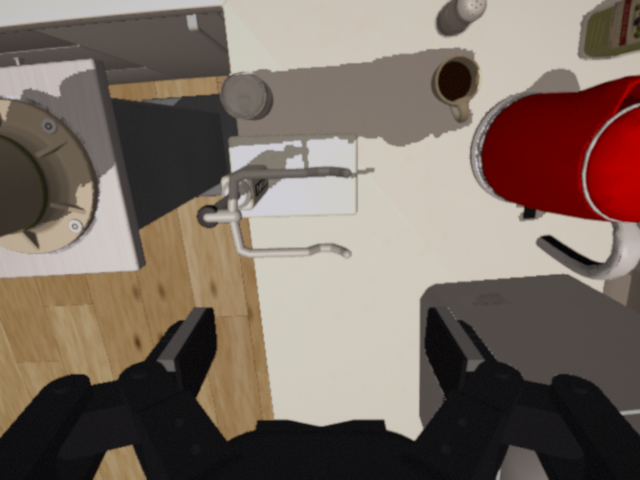

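The wrist view shows prong tips at (351,173) and (349,254), with the prongs running level back to about (232,177) and (240,253).

```bash
python3 - <<'E'
from h import *
import json
m={k:np.array(v) for k,v in json.load(open("w1.json")).items()}
r=lambda v:np.round(v,4)
img=cv2.imread("pics/w1.png")
for u,z in(((351,173),.257),((349,254),.257),((300,173),.248),((300,252),.248),((245,175),.248),((250,253),.248),((356,135),.014),((356,213),.014)):print(u,r(plane("w",u,z,m)))
for (s,t,w) in(((358.8,184.3),(380.3,243.3),(351,173)),((385.3,177.5),(424,250),(349,254))):
    A=0;b=0
    for o,d in(ray("scene",s),ray("top",t),ray("w",w,m)):
        d=d/np.linalg.norm(d);P=np.eye(3)-np.outer(d,d);A=A+P;b=b+P@o
    print("tip3",r(np.linalg.solve(A,b)))
cv2.imwrite("pics/w1c.png",cv2.resize(img[145:275,200:380],None,fx=4.4,fy=4.4,interpolation=cv2.INTER_CUBIC))
E
```

```text
(351, 173) [0.4834 0.0098 0.257 ]
(349, 254) [ 0.4792 -0.0582  0.257 ]
(300, 173) [0.4425 0.0111 0.248 ]
(300, 252) [ 0.4372 -0.057   0.248 ]
(245, 175) [0.3974 0.0123 0.248 ]
(250, 253) [ 0.3934 -0.0553  0.248 ]
(356, 135) [0.5108 0.0317 0.014 ]
(356, 213) [ 0.5072 -0.0814  0.014 ]
tip3 [0.4823 0.0095 0.2554]
tip3 [ 0.4782 -0.0583  0.2564]
```

View pics/w1c.png

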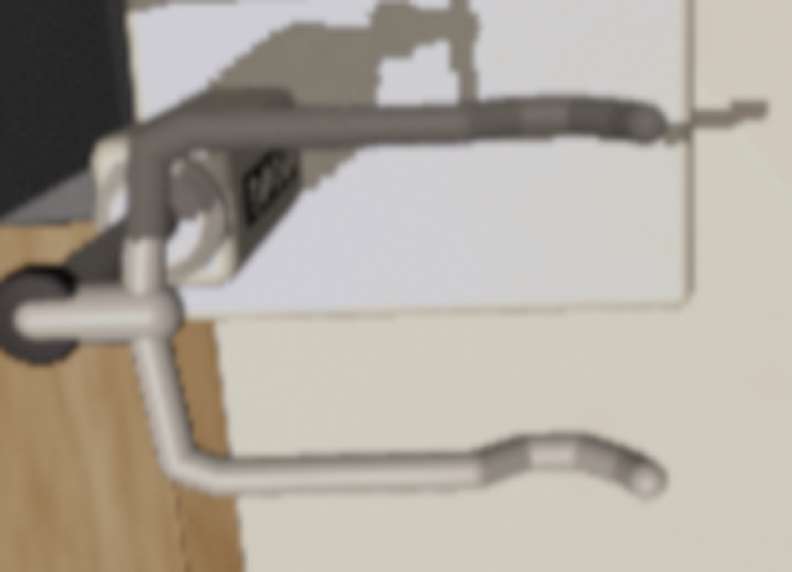

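```bash
python3 - <<'E'
from h import *
import json
m={k:np.array(v) for k,v in json.load(open("w1.json")).items()}
r=lambda v:np.round(v,4)
a=plane("w",(323.9,170.5),.240,m);b=plane("w",(325.5,248),.240,m);print(r(a),r(b),r((a+b)/2),np.hypot(*(a-b)[:2]),np.arctan2(-(a-b)[0],(a-b)[1]))
E
```

```text
[0.4621 0.011  0.24  ] [ 0.4595 -0.0574  0.24  ] [ 0.4608 -0.0232  0.24  ] 0.06847906527970272 -0.037175432990929944
```

>>> {"op": "arm_command", "data": {
  "motion": [
    [0,[8.2,1.8,0],-2.2],
    [0,[8.2,1.8,0],-2.2],
    [0.3,[8.2,1.8,0],-2.2],
    [0.5,[8.2,1.8,3.5],-2.2],
    [0.6,[8.2,1.8,3.5],-2.2],
    [0.65,[8.2,1.8,3.5],-2.2],
    [0.65,[8.2,1.8,3.5],-2.2],
    [0.65,[8.2,1.8,3.5],-2.2],
    [0.65,[8.2,1.8,3.5],-2.2],
    [0.65,[8.2,1.8,3.5],-2.2]
  ]
}}

```text
time: 3.15
tool_pos: [0.548, 0.2934, 0.2627]
tcp_rot: [-3.14, 0.001, 1.742]
force: [0.4, -0.8, 0.5]
gripper_width: 0.03
finger_force: 0.0
```

```bash
python3 - <<'E'
from h import *
import json
s=read_state();m=camera_model("wrist");w=capture("wrist");cv2.imwrite("pics/w2.png",w[...,::-1])
json.dump({k:np.array(m[k]).tolist() for k in m},open("w2.json","w"))
print(s["tool_pos"],s["tcp_rot"],s["qpos"],s["force"],s["gripper_width"])
E
```

```text
[0.54804423 0.29339856 0.26268107] [-3.14013389e+00  7.46919919e-04  1.74179410e+00] [ 0.00580456  0.48185913 -0.81971436  1.2946909   0.34607438  1.50967122
 -0.60511826] [ 0.35803055 -0.81803467  0.50633083] 0.030026518943595832
```

View pics/w2.png

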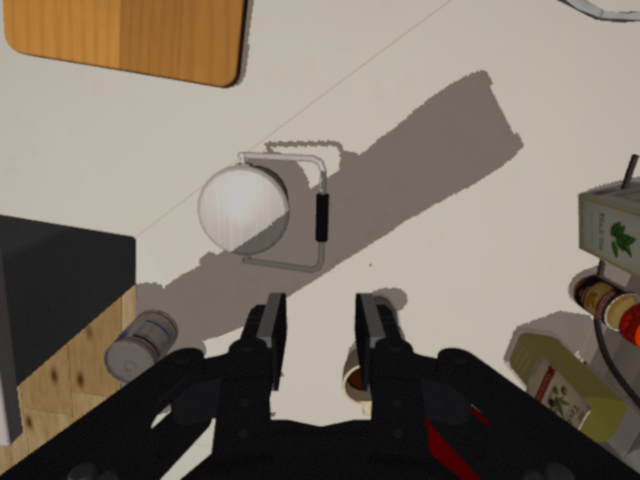

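The wrist view shows the sleeve at (322,217), nearly vertical in the image and so parallel to the tool's x axis. The lid is at (243,210) and the pins at (242,155) and (247,261).

```bash
cat >> h.py <<'E'
def units(target,yaw,s=None):
    s=s or read_state();y=s["tcp_rot"][2];d=np.array(target)-s["tool_pos"]
    X=np.array([np.cos(y),np.sin(y),0]);Y=np.array([np.sin(y),-np.cos(y),0])
    return np.round([d@X/.04,d@Y/.04,-d[2]/.04,-np.degrees((yaw-y+np.pi)%(2*np.pi)-np.pi)/6],2)
E
python3 - <<'E'
from h import *
import json
m={k:np.array(v) for k,v in json.load(open("w2.json")).items()}
r=lambda v:np.round(v,4)
img=cv2.imread("pics/w2.png")
g=(img[180:255,305:340].max(2)<50).astype(np.uint8)
k,l,st,ce=cv2.connectedComponentsWithStats(g);j=1+np.argmax(st[1:,4]);c=ce[j]+[305,180];print(st[j],c)
A=0;b=0
for o,d in(ray("scene",(215.9,293.1)),ray("top",(226.8,212.4)),ray("w",c,m)):
    d=d/np.linalg.norm(d);P=np.eye(3)-np.outer(d,d);A=A+P;b=b+P@o
G=np.linalg.solve(A,b);print("grip",r(G))
e=[plane("w",(322,st[j][1]+180+q),G[2],m) for q in(0,st[j][3])];print("ends",r(e))
e=[plane("w",u,.064,m) for u in((242,155),(247,261))];print("pins",r(e),r((e[0]+e[1])/2),np.hypot(*(e[0]-e[1])[:2]))
print("heading",np.arctan2(*( (e[0]-e[1])[[0,1]]*[-1,1])))
print("lid",r(plane("w",(243,210),.079,m)))
E
```

```text
[ 11  14  13  48 537] [321.62942272 217.47486034]
grip [0.5494 0.2922 0.0869]
ends [[0.5462 0.3127 0.0869]
 [0.5539 0.2686 0.0869]]
pins [[0.4679 0.3319 0.064 ]
 [0.4841 0.2285 0.064 ]] [0.476  0.2802 0.064 ] 0.10462764204543455
heading 0.15478717696262353
lid [0.4771 0.2842 0.079 ]
```

The three views agree: hinge at (0.476, 0.2805, 0.064), heading 0.16, bail at 1.27 rad. I'll descend with a loose cage around the sleeve.

>>> {"op": "arm_command", "data": {
  "motion": [
    [0.75,[0,0.1,1],0.1],
    [0.75,[0,0.1,2],0.1],
    [0.75,[0,0.1,3],0.1],
    [0.75,[0,0.1,3.6],0.1],
    [0.75,[0,0.1,4.0],0.1],
    [0.75,[0,0.1,4.3],0.1],
    [0.75,[0,0.1,4.55],0.1],
    [0.75,[0,0.1,4.75],0.1],
    [0.75,[0,0.1,4.75],0.1],
    [0.75,[0,0.1,4.75],0.1]
  ]
}}

```text
time: 4.2
tool_pos: [0.552, 0.2954, 0.074]
tcp_rot: [3.141, -0.0, 1.732]
force: [-0.7, -0.5, 0.2]
gripper_width: 0.0215
finger_force: 0.0
```

```bash
python3 - <<'E'
from h import *
b=capture("top");w=capture("scene")
s=read_state();print(s["tool_pos"],s["tcp_rot"],s["force"],s["gripper_width"])
c=lambda i,x,y:cv2.resize(i[y:y+150,x:x+100,::-1],None,fx=4,fy=4,interpolation=cv2.INTER_CUBIC)
cv2.imwrite("pics/d.png",np.hstack([c(b,180,165),c(w,180,220)]))
E
```

```text
[0.55206988 0.29555241 0.07420979] [ 3.14035915e+00 -5.38374845e-04  1.73214821e+00] [ 0.48965945  0.43292079 -0.40315772] 0.021420828225203286
```

View pics/d.png

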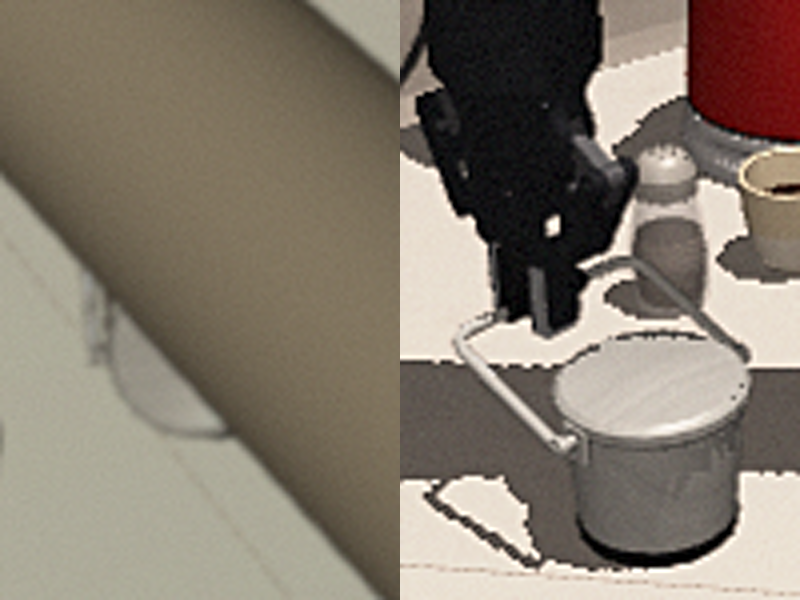

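The cage straddles the sleeve, with the inner finger between sleeve and lid. I'll push inward and follow the hinge arc.

>>> {"op": "arm_command", "data": {
  "motion": [
    [0.75,[-0.07,-0.15,0],0],
    [0.75,[-0.07,-0.21,0],0],
    [0.75,[-0.07,-0.25,-0.12],0],
    [0.75,[-0.07,-0.295,-0.225],0],
    [0.75,[-0.07,-0.355,-0.345],0],
    [0.75,[-0.07,-0.435,-0.48],0],
    [0.75,[-0.07,-0.51,-0.59],0],
    [0.75,[-0.07,-0.61,-0.715],0],
    [0.75,[-0.07,-0.72,-0.83],0],
    [0.75,[-0.07,-0.82,-0.92],0]
  ]
}}

```text
time: 5.3
tool_pos: [0.5195, 0.2872, 0.1108]
tcp_rot: [3.141, -0.0, 1.732]
force: [3.1, 1.0, 2.1]
gripper_width: 0.0212
finger_force: 1.3
```

```bash
python3 - <<'E'
from h import *
b=capture("wrist");w=capture("scene")
s=read_state();print(s["tool_pos"],s["tcp_rot"],s["force"],s["gripper_width"],s["finger_force"])
c=lambda i,x,y:cv2.resize(i[y:y+150,x:x+100,::-1],None,fx=4,fy=4,interpolation=cv2.INTER_CUBIC)
cv2.imwrite("pics/e.png",np.hstack([cv2.resize(b[...,::-1],(400,300)).repeat(1,0) if 0 else cv2.copyMakeBorder(cv2.resize(b[...,::-1],(400,300)),0,300,0,0,0),c(w,180,220)]))
E
```

```text
[0.51907965 0.28726883 0.11072599] [3.14149843e+00 1.10567533e-05 1.73267009e+00] [0.98060133 0.22944098 0.07923589] 0.02131092863924314 0.2015122678130865
```

View pics/e.png

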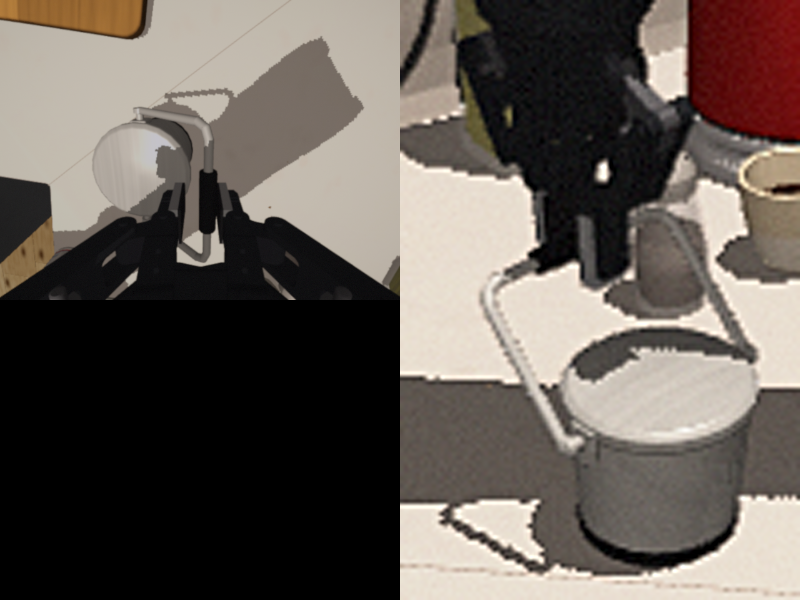

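The bail is rising in the cage, with the sleeve against the outer pad. I'll check that the pail itself has not moved.

```bash
cat >> h.py <<'E'
def shiftof(x,y,w,h,n="scene",ref="pics/a.png"):
    a=cv2.imread(ref)[...,::-1];b=capture(n)
    g=lambda i:cv2.cvtColor(np.ascontiguousarray(i),cv2.COLOR_RGB2GRAY)
    r=cv2.matchTemplate(cv2.resize(g(b)[y-6:y+h+6,x-6:x+w+6],None,fx=4,fy=4,interpolation=2),cv2.resize(g(a)[y:y+h,x:x+w],None,fx=4,fy=4,interpolation=2),cv2.TM_CCOEFF_NORMED)
    _,v,_,p=cv2.minMaxLoc(r);return round(v,3),(np.array(p)-24)/4
E
python3 - <<'E'
from h import *
print("foot",shiftof(222,335,46,28));print("rim",shiftof(214,316,60,22));print("garlic",shiftof(145,432,52,45))
s=read_state();print(s["tool_pos"],s["force"],s["finger_force"])
E
```

```text
foot (0.902, array([ 0.  , -0.25]))
rim (0.506, array([0.  , 0.25]))
garlic (0.997, array([0., 0.]))
[0.51904338 0.2867172  0.10948296] [ 0.01307961  0.69138712 -0.1752219 ] 0.0
```

The foot has not moved and the pail is standing. I'll continue the arc gently.

>>> {"op": "arm_command", "data": {
  "motion": [
    [0.75,[0,-0.06,-0.05],0],
    [0.75,[0,-0.12,-0.095],0],
    [0.75,[0,-0.18,-0.135],0],
    [0.75,[0,-0.235,-0.17],0],
    [0.75,[0,-0.305,-0.21],0],
    [0.75,[0,-0.37,-0.245],0],
    [0.75,[0,-0.43,-0.275],0],
    [0.75,[0,-0.495,-0.3],0],
    [0.75,[0,-0.565,-0.33],0],
    [0.75,[0,-0.64,-0.36],0]
  ]
}}

```text
time: 6.55
tool_pos: [0.4943, 0.2829, 0.1246]
tcp_rot: [3.142, -0.0, 1.732]
force: [0.1, -0.7, 0.1]
gripper_width: 0.0213
finger_force: 0.2
```

>>> {"op": "arm_command", "data": {
  "motion": [
    [0.75,[0,-0.07,-0.02],0],
    [0.75,[0,-0.13,-0.04],0],
    [0.75,[0,-0.2,-0.055],0],
    [0.75,[0,-0.26,-0.065],0],
    [0.75,[0,-0.32,-0.08],0],
    [0.75,[0,-0.38,-0.085],0],
    [0.75,[0,-0.44,-0.09],0],
    [0.75,[0,-0.5,-0.095],0],
    [0.75,[0,-0.57,-0.1],0],
    [0.75,[0,-0.6,-0.1],0]
  ]
}}

```text
time: 7.55
tool_pos: [0.4705, 0.2791, 0.1286]
tcp_rot: [-3.142, -0.0, 1.732]
force: [0.2, -0.5, -1.0]
gripper_width: 0.0212
finger_force: 0.1
```

```bash
python3 - <<'E'
from h import *
print("foot",shiftof(222,335,46,28))
P=[];F=[]
for i in range(8):
    capture("top");s=read_state();P.append(s["tool_pos"]);F.append(s["force"])
print(np.mean(P,0),np.std(P,0),np.mean(F,0),np.std(F,0),s["tcp_rot"],s["gripper_width"],s["time"])
p=np.mean(P,0);d=p-[.476,.2805,.064];c,q=np.cos(.16),np.sin(.16);print("out",d[0]*c+d[1]*q,"side",-d[0]*q+d[1]*c,"z",d[2])
E
```

```text
foot (0.823, array([0.25, 0.  ]))
[0.47083507 0.27907692 0.1285282 ] [8.04892318e-05 2.83219286e-05 1.97408042e-05] [-0.10227891  0.07278979 -0.13540783] [0.45066418 0.42753226 0.53309882] [-3.14156568e+00 -1.27983234e-04  1.73195508e+00] 0.02134516874843512 8.0
out -0.0053256871491285385 side -0.0005820382412205653 z 0.06452819568886889
```

The arc is done and the pail is still in place. I'll centre over the hinge, then close on the sleeve.

>>> {"op": "arm_command", "data": {
  "motion": [
    [0.75,[0,0.07,0.05],0],
    [0.75,[0,0.13,0.1],0],
    [0.75,[0,0.13,0.1],0],
    [0.8,[0,0.13,0.1],0],
    [0.85,[0,0.13,0.1],0],
    [0.9,[0,0.13,0.1],0],
    [1,[0,0.13,0.1],0],
    [1,[0,0.13,0.1],0],
    [1,[0,0.13,0.1],0]
  ],
  "newtons": 50
}}

```text
time: 8.9
tool_pos: [0.4759, 0.28, 0.1247]
tcp_rot: [3.141, -0.0, 1.732]
force: [0.5, -0.4, 1.3]
gripper_width: 0.0104
finger_force: 48.7
```

```bash
python3 - <<'E'
from h import *
print("foot",shiftof(222,335,46,28))
F=[]
for i in range(4):
    w=capture("scene");s=read_state();F.append(s["force"])
print(s["tool_pos"],np.mean(F,0),s["tcp_rot"],s["gripper_width"],s["finger_force"],s["time"])
m=camera_model("wrist");b=capture("wrist")
c=lambda i,x,y:cv2.resize(i[y:y+150,x:x+100,::-1],None,fx=4,fy=4,interpolation=cv2.INTER_CUBIC)
cv2.imwrite("pics/f.png",np.hstack([cv2.copyMakeBorder(cv2.resize(b[...,::-1],(400,300)),0,300,0,0,0),c(w,180,220)]))
E
```

```text
foot (0.832, array([0.25, 0.  ]))
[0.47599487 0.27998396 0.12467177] [-0.13031431 -0.02529857  2.03400933] [ 3.14136228e+00 -7.70393729e-05  1.73195829e+00] 0.010412512587707909 48.83326470851898 9.15
```

View pics/f.png

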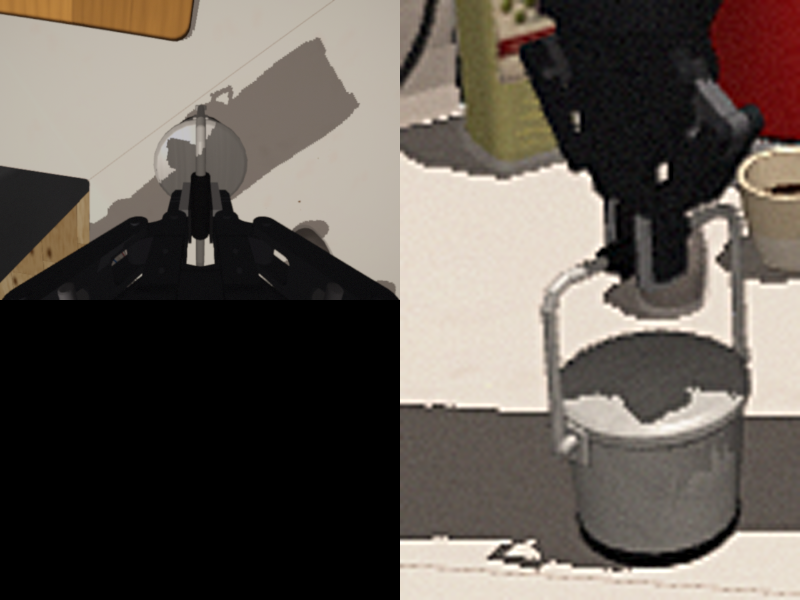

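The bail stands upright in the grip and the pail is in place. I'll lift slowly.

>>> {"op": "arm_command", "data": {
  "motion": [
    [1,[0,0,-0.05],0],
    [1,[0,0,-0.15],0],
    [1,[0,0,-0.35],0],
    [1,[0,0,-0.7],0],
    [1,[0,0,-1.2],0],
    [1,[0,0,-1.8],0],
    [1,[0,0,-2.4],0],
    [1,[0,0,-3.0],0],
    [1,[0,0,-3.4],0],
    [1,[0,0,-3.6],0]
  ]
}}

```text
time: 10.2
tool_pos: [0.4763, 0.2806, 0.2714]
tcp_rot: [3.138, -0.001, 1.732]
force: [0.3, 0.4, -4.4]
gripper_width: 0.0103
finger_force: 48.8
```

```bash
cat >> h.py <<'E'
def avg(n):
    F=[];P=[]
    for i in range(n):
        w=capture("scene");s=read_state();F.append(s["force"]);P.append(s["tool_pos"])
    print("F",np.round(np.mean(F,0),3),np.round(np.std(F,0),2),"P",np.round(np.mean(P,0),4),s["tcp_rot"][2],s["gripper_width"],s["finger_force"],s["time"]);return s,w
E
python3 - <<'E'
from h import *
s,w=avg(16)
# target in front of hook
c,q=np.cos(-.045),np.sin(-.045);seat=np.array([.460,-.0233])
f=seat+.13*np.array([c,q]);print(f,units([*f,.268],-.045+np.pi/2,s),units([*f,.268],-.045+np.pi/2,s)*[40,40,40,6])
E
```

```text
F [ 0.07   0.032 -4.532] [0.47 0.57 0.58] P [0.4759 0.2799 0.2684] 1.7320493570915605 0.01020774512614635 48.77475321292877 11.0
[ 0.5898684  -0.02914803] [-8.08  1.57  0.01  1.97] [-323.2    62.8     0.4    11.82]
```

The weight is about 4.4 N, so I expect the hook to sink about 30 mm. I'll carry the pail smoothly to a point 65 mm in front of the seat.

>>> {"op": "arm_command", "data": {
  "motion": [
    [1,[-0.1,0,0],0],
    [1,[-0.4,0,0],0.1],
    [1,[-0.9,0,0],0.3],
    [1,[-1.5,0,0],0.5],
    [1,[-2.15,0,0],0.8],
    [1,[-2.8,0,0],1.1],
    [1,[-3.45,0,0],1.4],
    [1,[-4.1,0,0],1.7],
    [1,[-4.75,0,0],1.9],
    [1,[-5.4,0,0],1.97]
  ]
}}

```text
time: 12.0
tool_pos: [0.5106, 0.0645, 0.2687]
tcp_rot: [3.141, 0.0, 1.523]
force: [0.5, -0.1, -4.4]
gripper_width: 0.0103
finger_force: 48.8
```

>>> {"op": "arm_command", "data": {
  "motion": [
    [1,[-0.6,0.12,0],0],
    [1,[-1.1,0.22,0],0],
    [1,[-1.5,0.3,0],0],
    [1,[-1.8,0.36,0],0],
    [1,[-2.05,0.4,0],0],
    [1,[-2.2,0.44,0],0],
    [1,[-2.28,0.46,0],0],
    [1,[-2.31,0.46,0],0],
    [1,[-2.31,0.46,0],0],
    [1,[-2.31,0.46,0],0]
  ]
}}

```text
time: 13.0
tool_pos: [0.5248, -0.0256, 0.2686]
tcp_rot: [3.142, -0.0, 1.527]
force: [-0.4, 0.5, -4.3]
gripper_width: 0.0103
finger_force: 48.7
```

```bash
python3 - <<'E'
from h import *
s,w=avg(6)
c,q=np.cos(-.045),np.sin(-.045);seat=np.array([.460,-.0233]);print(units([*seat,.268],-.045+np.pi/2,s))
w=capture("scene");t=capture("top");cv2.imwrite("pics/g_s.png",w[...,::-1]);cv2.imwrite("pics/g_t.png",t[...,::-1])
c=lambda i,x,y:cv2.resize(i[y:y+150,x:x+100,::-1],None,fx=4,fy=4,interpolation=cv2.INTER_CUBIC)
cv2.imwrite("pics/g.png",np.hstack([c(t,340,180),c(w,310,110)]))
E
```

```text
F [ 0.33  -0.51  -4.508] [0.49 0.49 0.24] P [ 0.5248 -0.026   0.2686] 1.5259352805063875 0.01041774904277032 48.747113943099976 13.3
[ 0.   -1.62  0.01  0.  ]
```

View pics/g.png

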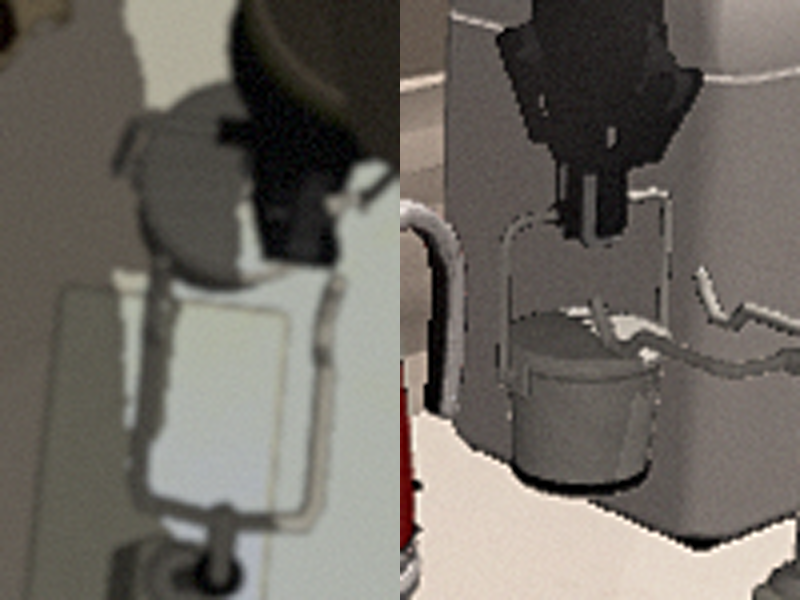

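In the top view the bail's left corner is at (371,212) and the sleeve's left end at (395,212). The pail hangs level, in front of and lower than the prong tips. I'll check the lateral fit numerically.

```bash
python3 - <<'E'
from h import *
r=lambda v:np.round(v,4)
print("corner",r(plane("top",(370.5,211.5),.284)),"sleeve end",r(plane("top",(395,212),.286)))
i=cv2.imread("pics/g_t.png").max(2)[205:220,385:410];print(i[5:9])
# bail top bar in scene: visible left corner (505,235)->, right corner (668,195)
a,b=(310+105/4,110+228/4),(310+265/4,110+192/4)
for z in(.284,):print("scene corners",r(plane("scene",a,z)),r(plane("scene",b,z)))
print("tips A now",r(plane("top",(340+165/4,180+270/4),.257)),r(plane("top",(340+335/4,180+280/4),.257)))
E
```

```text
corner [0.5239 0.0317 0.284 ] sleeve end [ 0.526  -0.0051  0.286 ]
[[76 71 69 74 72 70 71 68 60 44 28 19 20 26 24 28 18 14 11 16  2 14 15  4
  20]
 [77 73 74 72 72 72 71 73 66 45 29  3 12  8  9  7  0  6 10 13  8  9 15  4
  15]
 [72 70 75 74 76 75 73 75 69 49 19 15 10 13 12  9 16 11 12  9  8  8  2 10
  14]
 [68 70 65 68 72 70 67 70 57 39 16  5  1  8  0 16 10  9  7 12 12  5  8 20
   0]]
scene corners [0.5227 0.0308 0.284 ] [ 0.52   -0.0732  0.284 ]
tips A now [0.4752 0.0087 0.257 ] [ 0.4773 -0.0571  0.257 ]
```

The centring is within 2 mm, where about 4 mm is allowed. I'll move in over the valleys, then lower slowly.

>>> {"op": "arm_command", "data": {
  "motion": [
    [1,[0,-0.05,0],0],
    [1,[0,-0.2,0],0],
    [1,[0,-0.45,0],0],
    [1,[0,-0.75,0],0],
    [1,[0,-1.05,0],0],
    [1,[-0.02,-1.3,0],0],
    [1,[-0.02,-1.48,0],0],
    [1,[-0.02,-1.58,0],0],
    [1,[-0.02,-1.62,0],0],
    [1,[-0.02,-1.62,0],0]
  ]
}}

```text
time: 14.4
tool_pos: [0.4601, -0.0243, 0.2686]
tcp_rot: [3.141, 0.0, 1.526]
force: [0.1, 0.0, -5.4]
gripper_width: 0.0101
finger_force: 48.8
```

>>> {"op": "arm_command", "data": {
  "motion": [
    [1,[0,0,0.04],0],
    [1,[0,0,0.12],0],
    [1,[0,0,0.24],0],
    [1,[0,0,0.36],0],
    [1,[0,0,0.48],0],
    [1,[0,0,0.6],0],
    [1,[0,0,0.7],0],
    [1,[0,0,0.77],0],
    [1,[0,0,0.8],0],
    [1,[0,0,0.8],0]
  ]
}}

```text
time: 15.4
tool_pos: [0.46, -0.0243, 0.2365]
tcp_rot: [-3.142, -0.0, 1.526]
force: [-0.3, -0.2, -3.5]
gripper_width: 0.0102
finger_force: 48.7
```

```bash
python3 - <<'E'
from h import *
s,w=avg(8)
print("hook moved px",shiftof(382,195,35,20),shiftof(400,194,26,14))
E
```

```text
F [ 0.269 -0.045 -4.326] [0.7  0.42 0.45] P [ 0.4602 -0.0243  0.2367] 1.5256637929093848 0.010234622215590109 48.748846650123596 15.8
hook moved px (0.571, array([ 0.25, -0.5 ])) (0.816, array([ 0.  , -0.25]))
```

>>> {"op": "arm_command", "data": {
  "motion": [
    [1,[0,0,0.06],0],
    [1,[0,0,0.12],0],
    [1,[0,0,0.16],0],
    [1,[0,0,0.19],0],
    [1,[0,0,0.22],0],
    [1,[0,0,0.25],0],
    [1,[0,0,0.28],0],
    [1,[0,0,0.31],0],
    [1,[0,0,0.34],0],
    [1,[0,0,0.37],0]
  ]
}}

```text
time: 16.9
tool_pos: [0.4601, -0.0243, 0.2217]
tcp_rot: [3.141, -0.0, 1.526]
force: [-0.8, 0.2, -1.1]
gripper_width: 0.0104
finger_force: 48.9
```

```bash
python3 - <<'E'
from h import *
s,w=avg(12)
print("hook moved px",shiftof(382,195,35,20),shiftof(400,194,26,14))
E
```

```text
F [-0.589 -0.1   -2.683] [0.54 0.5  0.4 ] P [ 0.4601 -0.0243  0.2217] 1.5256498935732086 0.009916176626939135 48.91946196556091 17.5
hook moved px (0.569, array([0. , 2.5])) (0.789, array([-0.25,  2.75]))
```

The hook now carries about 1.8 N. A small force along -x suggests the wire touches the tip-side slope. I'll shift 2 mm inward while lowering.

>>> {"op": "arm_command", "data": {
  "motion": [
    [1,[0,-0.02,0.02],0],
    [1,[0,-0.04,0.05],0],
    [1,[0,-0.05,0.08],0],
    [1,[0,-0.05,0.11],0],
    [1,[0,-0.05,0.14],0],
    [1,[0,-0.05,0.17],0],
    [1,[0,-0.05,0.2],0],
    [1,[0,-0.05,0.22],0],
    [1,[0,-0.05,0.24],0],
    [1,[0,-0.05,0.25],0]
  ]
}}

```text
time: 18.6
tool_pos: [0.4581, -0.0242, 0.2117]
tcp_rot: [3.141, -0.0, 1.526]
force: [1.4, -0.5, -1.9]
gripper_width: 0.0104
finger_force: 49.0
```

```bash
python3 - <<'E'
from h import *
s,w=avg(14)
print("hook moved px",shiftof(400,194,26,14))
E
```

```text
F [ 1.376  0.11  -1.392] [0.58 0.62 0.54] P [ 0.4581 -0.0242  0.2118] 1.5256485079720068 0.009813976510190905 48.994553089141846 19.3
hook moved px (0.593, array([-0.75,  6.  ]))
```

>>> {"op": "arm_command", "data": {
  "motion": [
    [1,[0,0.01,0.02],0],
    [1,[0,0.02,0.04],0],
    [1,[0,0.025,0.06],0],
    [1,[0,0.025,0.08],0],
    [1,[0,0.025,0.1],0],
    [1,[0,0.025,0.12],0],
    [1,[0,0.025,0.14],0],
    [1,[0,0.025,0.16],0],
    [1,[0,0.025,0.18],0],
    [1,[0,0.025,0.2],0]
  ]
}}

```text
time: 20.35
tool_pos: [0.4591, -0.0243, 0.2037]
tcp_rot: [3.142, -0.0, 1.526]
force: [-1.9, 0.9, -0.4]
gripper_width: 0.0104
finger_force: 49.1
```

```bash
python3 - <<'E'
from h import *
s,w=avg(16)
print("hook moved px",shiftof(400,200,26,14))
E
```

```text
F [-2.178 -0.047 -0.947] [0.57 0.43 0.42] P [ 0.4591 -0.0242  0.2037] 1.5256894098623435 0.01014423787404417 49.0738445520401 21.15
hook moved px (0.125, array([ 6. , -4.5]))
```

>>> {"op": "arm_command", "data": {
  "motion": [
    [1,[0,-0.005,0.02],0],
    [1,[0,-0.01,0.04],0],
    [1,[0,-0.015,0.06],0],
    [1,[0,-0.015,0.08],0],
    [1,[0,-0.015,0.1],0],
    [1,[0,-0.015,0.12],0],
    [1,[0,-0.015,0.14],0],
    [1,[0,-0.015,0.16],0],
    [1,[0,-0.015,0.175],0],
    [1,[0,-0.015,0.18],0]
  ]
}}

```text
time: 22.2
tool_pos: [0.4586, -0.0242, 0.1966]
tcp_rot: [3.141, -0.0, 1.526]
force: [2.2, 0.4, -0.3]
gripper_width: 0.0104
finger_force: 49.2
```

```bash
python3 - <<'E'
from h import *
s,w=avg(20);print(s["ft_torque"])
E
```

```text
F [ 2.287 -0.128 -0.049] [0.52 0.51 0.48] P [ 0.4585 -0.0242  0.1966] 1.5256710698444054 0.010466954906141935 49.174363017082214 23.2
[-0.0292934  -0.49939702 -0.00289737]
```

>>> {"op": "arm_command", "data": {
  "motion": [
    [1,[0,0.004,0],0],
    [1,[0,0.008,0],0],
    [1,[0,0.008,0],0]
  ]
}}

```text
time: 23.5
tool_pos: [0.4585, -0.0242, 0.1964]
tcp_rot: [-3.141, -0.0, 1.526]
force: [1.0, 0.2, 0.5]
gripper_width: 0.0101
finger_force: 49.2
```

```bash
python3 - <<'E'
from h import *
s,w=avg(12);print(s["ft_torque"])
E
```

```text
F [ 0.306  0.108 -0.23 ] [0.49 0.31 0.63] P [ 0.4586 -0.0242  0.1964] 1.5256963917369943 0.0100196205629172 49.18120265007019 24.1
[ 0.00457586  0.06030048 -0.02381371]
```

The hook carries the whole pail: the net force is about zero in z and small in x. I'll relax the grip and open slowly.

>>> {"op": "arm_command", "data": {
  "motion": [
    [1,[0,0,0],0],
    [1,[0,0,0],0],
    [1,[0,0,0],0],
    [0.87,[0,0,0],0],
    [0.86,[0,0,0],0],
    [0.85,[0,0,0],0],
    [0.84,[0,0,0],0],
    [0.82,[0,0,0],0],
    [0.8,[0,0,0],0],
    [0.78,[0,0,0],0]
  ],
  "newtons": 20
}}

```text
time: 25.1
tool_pos: [0.4588, -0.0242, 0.1965]
tcp_rot: [3.142, -0.0, 1.526]
force: [-0.3, -0.8, -0.5]
gripper_width: 0.0189
finger_force: 0.0
```

```bash
python3 - <<'E'
from h import *
g=lambda i:cv2.cvtColor(i,cv2.COLOR_RGB2GRAY)
L=[]
for k in range(6):
    w=capture("scene");L.append(g(w)[120:330,330:430])
    s=read_state()
print(s["force"],s["gripper_width"],s["finger_force"],s["time"])
for a in L[1:]:print(np.abs(a.astype(int)-L[0]).mean().round(2),cv2.phaseCorrelate(L[0].astype(np.float32),a.astype(np.float32)))
cv2.imwrite("pics/z1.png",w[...,::-1])
E
```

```text
[ 0.36434793 -0.68984466  0.50671875] 0.01898517680663392 0.0 25.4
3.21 ((0.0016249280215703266, -0.026882784433226448), 0.9977314223183525)
3.34 ((-0.02533617957497114, -0.04519628175972912), 0.994943498439259)
3.42 ((0.007739615515674814, -0.05344118982580426), 0.9996262005523399)
3.52 ((-0.007485424875547153, -0.08111073289857984), 0.9885742263440732)
3.44 ((0.003635199382337362, -0.06319329430694154), 0.9959506277684812)
```

Released, with no visible swing. I'll open wider and rise straight up.

>>> {"op": "arm_command", "data": {
  "motion": [
    [0.74,[0,0,0],0],
    [0.7,[0,0,0],0],
    [0.66,[0,0,0],0],
    [0.64,[0,0,0],0],
    [0.64,[0,0,-0.1],0],
    [0.64,[0,0,-0.3],0],
    [0.64,[0,0,-0.6],0],
    [0.64,[0,0,-1.0],0],
    [0.64,[0,0,-1.5],0],
    [0.64,[0,0,-2.2],0]
  ]
}}

```text
time: 26.4
tool_pos: [0.4583, -0.0242, 0.2856]
tcp_rot: [-3.141, -0.0, 1.526]
force: [0.5, -0.9, -0.5]
gripper_width: 0.031
finger_force: 0.0
```

>>> {"op": "arm_command", "data": {
  "motion": [
    [0.64,[0,0,-1.0],0],
    [0.64,[0,0,-1.8],0],
    [0.64,[0,0,-2.3],0],
    [0.64,[0,0,-2.5],0],
    [0.64,[0,0,-2.5],0],
    [0.64,[0,0,-2.5],0]
  ]
}}

```text
time: 27.0
tool_pos: [0.4585, -0.0242, 0.3837]
tcp_rot: [-3.14, -0.0, 1.526]
force: [0.1, -0.3, 0.1]
gripper_width: 0.0307
finger_force: 0.0
```

```bash
python3 - <<'E'
from h import *
g=lambda i:cv2.cvtColor(i,cv2.COLOR_RGB2GRAY).astype(np.float32)
L=[]
for k in range(8):
    w=capture("scene");L.append(g(w)[165:330,335:430])
for a in L[1:]:print(np.round(cv2.phaseCorrelate(L[0],a),3) if 0 else cv2.phaseCorrelate(L[0],a))
m=camera_model("wrist");t=capture("wrist");cv2.imwrite("pics/z_w.png",t[...,::-1]);cv2.imwrite("pics/z_s.png",w[...,::-1])
s=read_state();print(s["tool_pos"],s["force"],s["gripper_width"],s["time"])
# sleeve (dark) in wrist and scene views, plane at expected bar height
u=[cv2.projectPoints(np.float64([[p]]),*(lambda R,t:(cv2.Rodrigues(R)[0],t))(np.linalg.inv(M["pose"])[:3,:3],np.linalg.inv(M["pose"])[:3,3]),M["mtx"],np.float64(M["D"]))[0].ravel() for M in(m,camera_model("scene")) for p in [(.4588,-.0242,.2138)]]
print("expected sleeve px",u)
for n,i,c in(("wrist",t,u[0]),("scene",w,u[1])):
    x,y=(c-25).astype(int);k,l,st,ce=cv2.connectedComponentsWithStats((i[y:y+50,x:x+50].max(2)<45).astype(np.uint8))
    for j in range(1,k):
        if st[j][4]>40:print(n,st[j],ce[j]+[x,y],"->",plane(n,ce[j]+[x,y],.2138,m if n=="wrist" else None))
E
```

```text
((-0.012057396882049431, -0.0011859713728057386), 0.9969058834844166)
((-0.014767997248078757, 0.007564068571880966), 0.9981095127485416)
((-0.009686761778390007, 0.0329372077647605), 0.9996687964156822)
((-0.011634256081052285, 0.02158297577113899), 0.9982165305702775)
((-0.006763165775147684, 0.004160877375014138), 1.0004763128580871)
((-0.014060766608110953, -0.011358739498319892), 0.9934211636031115)
((-0.00150066893998968, -0.0046863290214673725), 0.9995663044629274)
[ 0.4587287  -0.02423989  0.38436328] [ 0.07604453 -0.14034224  0.80126778] 0.030842585445172772 27.45
expected sleeve px [array([320.15014749, 216.78445563]), array([378.3377456 , 204.26267298])]
wrist [ 20   2   4  46 100] [316.42 216.69] -> [ 0.45548797 -0.02396441  0.2138    ]
wrist [ 26   2   6  47 170] [323.98823529 216.80588235] -> [ 0.46221131 -0.02437305  0.2138    ]
scene [16 21 19  9 94] [378.63829787 204.43617021] -> [ 0.45775769 -0.02399623  0.2138    ]
```

The pail hangs still, with its sleeve exactly where it was released and midway between the prongs. The robot is clear, so I'm handing the job in.

```bash
python3 -c "
from rig import *
print(job_done())"
```

```text
the job is handed in; nothing more can be done
None
```

The pail hangs by its upright bail in both prongs and the sprung hook carries its whole weight (about 4.4 N); it hung still after release, the arm is clear, and the job was handed in at about 27 s.

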